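# Set the brush height on a record-cleaning machine by clicks and start it

## Task

Get the red single brushed: turn the brush-height dial on the sloping panel back to its stop so that the brush is fully raised, swing the brush arm in over the record as far as it goes, then bring the brush down by turning the dial exactly four clicks from the stop. With the brush set, throw the drive lever fully over so that the record turns, let go of everything, and leave the jar and all the other things lying about where they are.

Things in the scene. Friction and masses are not known exactly. Their poses are not given: they have to be found in the camera images.
- dial_grip (a point): Black bar-grip dial on the machine's sloping panel (32 deg from level, facing the robot's side): bar 62 x 16 mm, 36 mm tall, on a 68 mm round skirt. Point on the dial's axis, 12 mm below the bar's top, 24 mm above the skirt. z: the axis, straight out of the panel; x: along the bar to its index-line end; y: across its 16 mm thickness. Turns with the dial.
- dial (a joint): Dial angle, rad, growing clockwise seen facing the panel. 0: firm stop, fully anticlockwise, brush fully raised. A click every 20 deg (0.349 rad): 4th click 1.396, far stop 2.443. Getting over a click takes up to about 0.15 N m; let go, it settles in the nearest notch. Each click clockwise lowers the brush arm 2 mm. Starts near notch 1, 2, 3 or 4.
- brush_handle (a point): Middle of the upright aluminium handle at the brush arm's free end: a round tube 24 mm across, free part 62 mm tall. Point on its axis, 29 mm below its top, 33 mm above the wider ferrule where the arm tube joins. The brush head with its black bayonet socket hangs below. z up, x outward along the arm.
- brush_pivot (a point): Point on the vertical axis of the pillar about which the brush arm swings, level with brush_handle and 165 mm from it.
- brush_arm (a joint): Swing of the brush arm about its pillar, rad, growing anticlockwise seen from above, inward over the record. 0: outer stop (parked at the machine's left). 0.715: inner stop, brush over the grooves. Stays where it is left; about 0.4 N at the handle moves it.
- lever_tip (a point): Centre of the black ball (24 mm across) on the drive lever, 75 mm from its pivot; the lever stands on the flat deck between dial and record. Off, it leans 29 deg to the robot's side of the machine; thrown over, as far the other way. Axes with the lever off: x away from the robot's side, z up.
- lever (a joint): Drive lever angle, rad: 0 off (leaning to the robot's side), 1.0 fully over to the far side (running). It stays where it is left (about 1 N at the ball moves it). The record starts to turn by itself when the lever passes about 0.45.
- platter (a joint): Turn of the platter with the translucent red single (175 mm across) and the steel spindle weight (60 mm across, 38 mm tall) on it, rad, growing clockwise from above. It stands still with the lever off; with the lever over it runs at about 2.2 rad/s.
- machine: Record-cleaning machine, fixed: grey case 270 mm deep, 530 wide between wooden cheeks, deck 100 above the table. Origin mid-underside; x away from the robot's side, y left, z up. In mm: record centre x -25, y 120; arm pillar x 65, y 245; lever pivot x 20, y -65, z 115; dial centre on the panel x -65, y -135, z 62.
- jar: Milky glass jar with an aluminium lid, 72 mm across, 90 mm tall, standing in front of the machine; bystander. Origin at the middle of its underside.
- wooden_peg: Wooden drying peg, 84 mm long, 20 mm high, lying on the machine's deck behind the panel; bystander. Origin under its middle.
- adaptor: Aluminium centre adaptor, 38 mm across, 14 mm tall, on the machine's deck behind the lever; bystander. Origin at the middle of its underside.
- spare_head: Spare brush head with a bayonet socket, 60 mm long, 47 mm tall, standing on its bristles in front of the machine; bystander. Origin at the middle of its underside.
- pad_brush: Wooden hand brush, 130 mm long, 50 mm wide, 40 mm tall, on the table to the left of the machine; bystander. Origin at the middle of its underside.
- sleeved_single: Record in a square card sleeve, 180 mm, 6 mm thick, lying on the table to the right of the machine; bystander. Origin at the middle of its underside.
- dropper: Small amber dropper bottle, 36 mm across, 106 mm tall, on the table in front of the machine's right corner; bystander. Origin at the middle of its underside.

How it is judged:
On the way, in this order (a step that is already met when the one before it is completed fails the run):
1. the dial is back at its stop (brush fully raised) while the arm is still parked off the record (value of joint dial below 0.1 rad and value of joint brush_arm below 0.3 rad), for 0.2 s.
2. the raised arm is swung in over the record to its inner stop, the dial still at its own stop (value of joint brush_arm above 0.65 rad and value of joint dial below 0.1 rad), for 0.2 s.
3. the dial sits in the fourth notch with the arm still in (value of joint dial between 1.29 and 1.5 rad and value of joint brush_arm above 0.65 rad and value of joint lever below 0.2 rad), for 0.3 s.
4. the drive lever is over and the record turns (value of joint lever above 0.85 rad and velocity of joint platter above 1 rad/s), for 0.2 s.
At the end, for the whole second after the job is handed in: The dial rests in the fourth notch from its stop (within 6 degrees of 80), the brush arm is swung in to within 0.065 rad of its inner stop, the drive lever is over to within 0.15 rad of its far end and the record is turning (faster than 1 rad/s); nothing is held (all of step 4 and value of joint dial between 1.29 and 1.5 rad and value of joint brush_arm above 0.65 rad); the robot touches nothing.
It fails at once if the drive is started before the brush is set (value of joint lever above 0.5 rad and value of joint dial below 1.2 rad).
It fails at once if a thing lying about is moved by more than 20 mm (distance of any of jar, wooden_peg, adaptor, spare_head, pad_brush, sleeved_single, dropper from where it was at the start of the episode above 0.02 m).
It fails at once if the jar is tipped over (angle between jar's own z axis and vertical above 0.5 rad).
It also fails if it takes over 72 s, if anything falls off the work surface, if the arm or the gripper's body presses on something with over 40 N, if the wrist force passes 120 N, or if a joint passes its speed limit or range.

## Robot

A 6-joint arm with a two-finger parallel gripper is mounted at the origin on the work surface. World frame = base frame: x ahead of the robot, y to its left, z up, the work surface at z = 0. Lengths are in m, angles in rad, forces in N, time in s.
With the tool pointing down it reaches from about 0.3 to 0.85 m from the base axis. Payload 4.2 kg.
Tool frame: the origin (TCP) lies at the very end of the fingers, on their centre line; the grasp point (between the pads) lies 19 mm behind it; y points along the fingers, x is the direction in which the jaws open and shut, and the axes are right-handed (so a half turn about y gives the same grasp; the last joint's range is limited). The gripper opens to 91 mm and grips with 3 to 60 N. Pads are 32 mm wide; open, the fingers measure 118 mm over their backs; the gripper's body (76 mm by 178 mm) begins 60 mm behind the grasp point.
Start: joints at [-1.24, 0.32, 1.565, -0, 1.257, -0.02], TCP at [0.198, -0.54, 0.214] pointing down, gripper open.
Joint ranges: [-3.11, 3.11], [-0.84, 2.01], [0.21, 2.61], [-1.34, 4.49], [0.05, 2.63], [-2.56, 2.56]. Speed limits (rad/s): [2.57, 2.57, 3.14, 3.14, 3.14, 3.14].

## Interface

Orientations are given as a rotation vector (axis times angle).
In Python, from plant import robot gives the robot as it stands.
- The arm moves only by the tool play_rows, never from a script. Its argument "increments" is a list of rows, each a list of 3 entries, a list of its own where there are three numbers: the opening, from 0 (shut) to 1 (fully open), then the shift along the tool's x, y, z in cm, then the turn, a rotation vector about the tool's x, y, z in units of 5 degrees (1.0 is 5 degrees). In form: [[grip, [tx, ty, tz], [ax, ay, az]], ...]. A call has 1 to 20 rows; each row is the pose to reach, as a shift and turn from the pose measured when the call began, along the tool's axes at that moment; what a row does not reach only later rows make up. A row lasts 1/10 s, in which the tool goes at most 50 mm and 8.59 degrees, less where a joint would pass 70% of its speed; a pose out of reach is approached as far as the arm can. A call with a gripper value outside its range is refused whole. The fingers move at their own pace and stop on an object; "grip_force" is the grip in N (left out, the last holds). Time passes only in rows, so rows that repeat a pose let the fingers close. It gives the time, the measured TCP pose, the force and the opening at its end, in the units of the state.
- robot.observe(): the state, without advancing time (a new reading comes with each control period).
- robot.capture(name): name is "side" or "top" or "wrist"; returns the picture (400x640x3 uint8, blue, green, red); there is no depth.
- robot.get_calibration(name): a dict with "intrinsics" (3x3 intrinsics, pixels), "R" (3x3) and "t" (3): a world point X has camera coordinates R X + t; the wrist camera has in their place "T_tool_cam" (4x4, takes a point from camera to tool coordinates, whose origin is the TCP and whose axes are the tool frame's). Camera axes: x right, y down, z forward; pixel columns grow to the right and rows downward; lengths in m; the calibration is good to about 2 mm. A picture is of the moment at which its call begins: read the wrist's pose just before it. get_calibration takes no time and is no camera call.
- robot.hand_in(): hands the job in, once; it reports no verdict.
The state is a dict: "t": time; "joints": joint angles; "dq": joint speeds; "effort": joint torques, N m; "tool_pos": TCP position; "ee_rot": TCP orientation; "wrist_force": force on the tool from outside, world axes, zero at the start; "moment": the same for the moment, N m; "gripper_width": opening from 0.0 (shut) to 1.0 (fully open).
Only numpy, scipy, OpenCV 4.12 (cv2) and the standard library are available. Lean on these libraries where they do the work, as an engineer would, in place of code of your own. Each camera call takes 0.05 s, during which the arm holds its last target. There are 200 camera calls.

## Working session

There is one attempt and no reset: what is moved stays moved. The work goes in short steps, Python scripts to look and compute and a tool call to move; the robot and the scene stay as the last step left them, time stands still between calls to the robot, and variables do not carry over. Pictures are saved under pics/ and viewed, about 8 in all and at most 12, crops included, and the job is handed in when it is done.

Besides the shell and the picture viewer there is one more tool, called after "Emit:" by a JSON object that holds its "api" and its "payload", one argument or row to a line. play_rows: Moves the arm, as the interface text tells. Its arguments: {"type":"object","properties":{"increments":{"type":"array"},"grip_force":{"type":"number"}},"required":["increments"]}

```bash
ls; mkdir -p pics; python3 - <<'E'
from plant import robot
import cv2,numpy as np
s=robot.observe();print({k:np.round(v,3).tolist() for k,v in s.items()})
for n in("top","side"):
    cv2.imwrite(f"pics/{n}0.png",robot.capture(n))
    c=robot.get_calibration(n);print(n,{k:np.round(v,3).tolist() for k,v in c.items()})
print(np.round(robot.get_calibration("wrist")["T_tool_cam"],3).tolist(),robot.get_calibration("wrist")["intrinsics"])
E
```

```text
pics
{'t': 0.0, 'joints': [-1.24, 0.32, 1.566, -0.0, 1.257, -0.02], 'dq': [0.001, 0.0, -0.001, 0.0, -0.001, -0.001], 'effort': [0.0, -41.246, -23.197, 0.073, 0.046, -0.0], 'tool_pos': [0.197, -0.539, 0.213], 'ee_rot': [-1.354, 0.948, -0.946], 'wrist_force': [-0.622, 0.445, 0.399], 'moment': [0.011, 0.052, -0.006], 'gripper_width': 1.003}
top {'intrinsics': [[395.596, 0.0, 324.628], [0.0, 395.596, 197.448], [0.0, 0.0, 1.0]], 'R': [[-0.013, -1.0, -0.001], [-0.983, 0.013, -0.184], [0.184, -0.002, -0.983]], 't': [0.062, 0.61, 1.284]}
side {'intrinsics': [[517.14, 0.0, 329.738], [0.0, 517.14, 199.861], [0.0, 0.0, 1.0]], 'R': [[-0.814, -0.58, -0.016], [-0.453, 0.651, -0.609], [0.364, -0.489, -0.793]], 't': [0.498, 0.305, 1.322]}
[[1.0, -0.0, -0.001, 0.001], [0.0, -0.282, 0.959, -0.171], [-0.001, -0.959, -0.282, 0.08], [0.0, 0.0, 0.0, 1.0]] [[300.78177012   0.         321.91169692]
 [  0.         300.78177012 199.18199361]
 [  0.           0.           1.        ]]
```

View pics/top0.png

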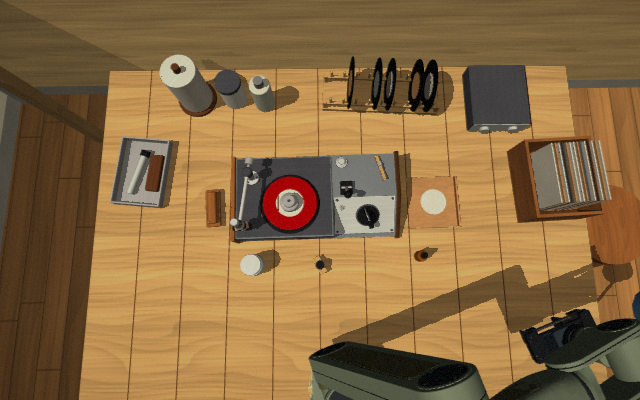

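View pics/side0.png

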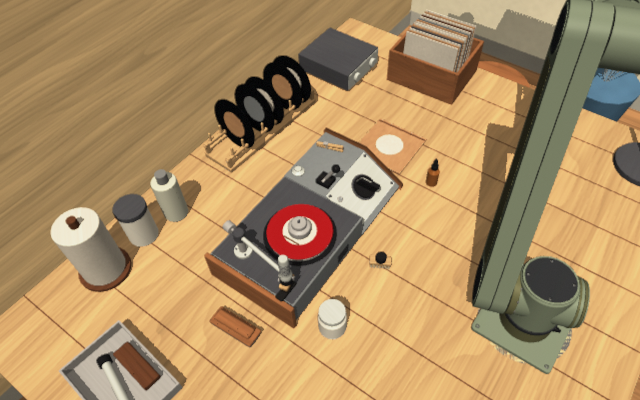

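Top view: record at (290,204), dial at (368,215), lever at (347,188), brush handle near (238,225), jar (251,265). Side view: record (300,232), dial (367,187), lever ball (324,183), handle (285,265).

```bash
cat > h.py <<'E'
from plant import robot
import cv2,numpy as np
from scipy.spatial.transform import Rotation as R
def cam(n,s=None):
    c=robot.get_calibration(n);K=np.array(c["intrinsics"])
    if n!="wrist": Rm=np.array(c["R"]);return K,Rm,np.array(c["t"])
    s=s or robot.observe();T=np.eye(4);T[:3,:3]=R.from_rotvec(s["ee_rot"]).as_matrix();T[:3,3]=s["tool_pos"]
    M=np.linalg.inv(T@np.array(c["T_tool_cam"]));return K,M[:3,:3],M[:3,3]
def ray(c,p):
    K,Rm,t=c;d=Rm.T@np.linalg.inv(K)@[p[0],p[1],1];return -Rm.T@t,d/np.linalg.norm(d)
def plane(c,p,z):
    o,d=ray(c,p);return o+d*(z-o[2])/d[2]
def tri(c1,p1,c2,p2):
    rs=[ray(c1,p1),ray(c2,p2)];Ps=[np.eye(3)-np.outer(d,d) for o,d in rs]
    X=np.linalg.solve(sum(Ps),sum(P@o for P,(o,d) in zip(Ps,rs)));return X,[np.linalg.norm(P@(X-o)) for P,(o,d) in zip(Ps,rs)]
def proj(c,X):
    K,Rm,t=c;q=K@(Rm@np.asarray(X)+t);return q[:2]/q[2]
E
python3 - <<'E'
from h import *
C={n:cam(n) for n in("top","side")}
im={n:cv2.imread(f"pics/{n}0.png") for n in C}
pt={}
for n in C:
    h=cv2.cvtColor(im[n],cv2.COLOR_BGR2HSV);m=((((h[...,0]<6)|(h[...,0]>174))&(h[...,1]>200)&(h[...,2]>110))*255).astype('uint8')
    cs,_=cv2.findContours(m,0,2);c=max(cs,key=cv2.contourArea);e=cv2.fitEllipse(cv2.convexHull(c));print(n,e);pt[n]=e[0]
print("rec",tri(C["top"],pt["top"],C["side"],pt["side"]),plane(C["top"],pt["top"],.12))
for nm,a,b in(("dial",(368,215),(367,187)),("lever",(346,187),(324,183)),("handle",(238,225),(285,265))):
    print(nm,tri(C["top"],a,C["side"],b))
for c in((234,157),(397,153),(396,236),(233,241)): print(plane(C["top"],c,.1))
def crop(n,x,y,w,h,k): return cv2.resize(im[n][y:y+h,x:x+w],None,fx=k,fy=k,interpolation=cv2.INTER_CUBIC)
cv2.imwrite("pics/c0.png",crop("top",195,140,275,145,2.9))
E
```

```text
top ((289.1561584472656, 202.8855438232422), (52.53061294555664, 53.824981689453125), 65.98944854736328)
side ((299.284423828125, 231.22007751464844), (53.5086784362793, 66.65337371826172), 83.68849182128906)
rec (array([0.5855803 , 0.16968588, 0.11066002]), [np.float64(0.001188960462964125), np.float64(0.0011889604629638408)]) [0.58286654 0.16831523 0.12      ]
dial (array([ 0.54554217, -0.09212857,  0.05972343]), [np.float64(0.003307570289902295), np.float64(0.0033075702899023045)])
lever (array([ 0.64112901, -0.0173235 ,  0.08534649]), [np.float64(0.001142190031322774), np.float64(0.001142190031322746)])
handle (array([0.50591606, 0.31255239, 0.21256003]), [np.float64(0.00373546156739146), np.float64(0.00373546156739135)])
[0.7444788  0.35496631 0.1       ]
[ 0.75099096 -0.19037614  0.1       ]
[ 0.47356191 -0.17413599  0.1       ]
[0.46451028 0.35010021 0.1       ]
```

View pics/c0.png

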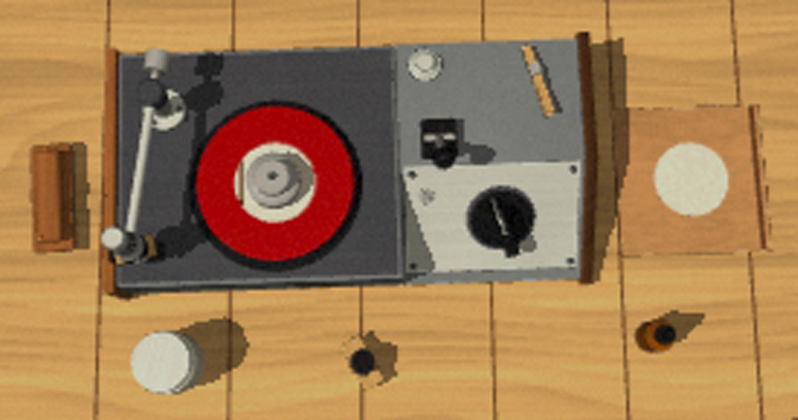

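```bash
cat >> h.py <<'E'
PSI=.015;MO=np.array([.611,.049,0.]);RM=R.from_euler('z',PSI).as_matrix()
def W(x,y,z): return MO+RM@[x,y,z]
N=RM@[-np.sin(np.radians(32)),0,np.cos(np.radians(32))]
def go(p,y,x):
    "row (cm, 5deg units) taking tool to TCP p with tool y axis y, x axis near x"
    s=robot.observe();A=R.from_rotvec(s["ee_rot"]).as_matrix();y=np.array(y)/np.linalg.norm(y);x=np.array(x)-np.dot(x,y)*y;x/=np.linalg.norm(x)
    B=np.column_stack([x,y,np.cross(x,y)])
    print("row",np.round(A.T@(np.array(p)-s["tool_pos"])*100,2).tolist(),np.round(np.degrees(R.from_matrix(A.T@B).as_rotvec())/5,2).tolist(),"joints",np.round(s["joints"],2).tolist(),"t",s["t"])
E
python3 - <<'E'
from h import *
s=robot.observe();print(np.round(R.from_rotvec(s["ee_rot"]).as_matrix(),3))
d=W(-.065,-.135,.062);print(d,N)
for x in([0,-1,0],[0,1,0],[1,0,0],[-1,0,0]):go(d+.15*N,-N,x)
E
```

```text
[[ 0.344 -0.001  0.939]
 [-0.939  0.001  0.344]
 [-0.002 -1.     0.   ]]
[ 0.54803224 -0.08695978  0.062     ] [-0.52985965 -0.00794849  0.8480481 ]
row [-33.07, 2.45, 40.97] [6.35, 3.88, -1.05] joints [-1.24, 0.32, 1.57, -0.0, 1.26, -0.02] t 0.1
row [-33.07, 2.45, 40.97] [-1.47, -30.88, -8.88] joints [-1.24, 0.32, 1.57, -0.0, 1.26, -0.02] t 0.1
row [-33.07, 2.45, 40.97] [3.98, -13.57, -5.53] joints [-1.24, 0.32, 1.57, -0.0, 1.26, -0.02] t 0.1
row [-33.07, 2.45, 40.97] [6.07, 21.39, 4.37] joints [-1.24, 0.32, 1.57, -0.0, 1.26, -0.02] t 0.1
```

Emit:
{"api": "play_rows", "payload": {
  "increments": [
    [1,[-10,-3,13],[2,1.2,-0.3]],
    [1,[-20,-3,26],[4,2.5,-0.6]],
    [1,[-30,0,38],[6,3.6,-1]],
    [1,[-33,2.4,41],[6.35,3.88,-1.05]],
    [1,[-33,2.4,41],[6.35,3.88,-1.05]],
    [1,[-33,2.4,41],[6.35,3.88,-1.05]],
    [1,[-33,2.4,41],[6.35,3.88,-1.05]],
    [1,[-33,2.4,41],[6.35,3.88,-1.05]],
    [1,[-33,2.4,41],[6.35,3.88,-1.05]],
    [1,[-33,2.4,41],[6.35,3.88,-1.05]],
    [1,[-33,2.4,41],[6.35,3.88,-1.05]],
    [1,[-33,2.4,41],[6.35,3.88,-1.05]],
    [1,[-33,2.4,41],[6.35,3.88,-1.05]],
    [1,[-33,2.4,41],[6.35,3.88,-1.05]]
  ]
}}

```text
t: 1.5
tool_pos: [0.4687, -0.0895, 0.1896]
ee_rot: [-0.785, 0.792, -1.416]
wrist_force: [-0.5, 0.7, -0.4]
gripper_width: 1.001
```

```bash
python3 - <<'E'
from h import *
d=W(-.065,-.135,.062);go(d+.15*N,-N,[0,-1,0])
c=cam("wrist");im=robot.capture("wrist");cv2.imwrite("pics/w1.png",im)
print("dial proj",proj(c,d),"lever",proj(c,W(-.016,-.065,.181)))
E
```

```text
row [-0.13, 0.03, -0.03] [0.0, -0.01, 0.0] joints [-0.34, -0.04, 2.21, 0.42, 0.47, 0.9] t 1.5
dial proj [320.16885624 187.08538601] lever [225.81723361  79.33817284]
```

View pics/w1.png

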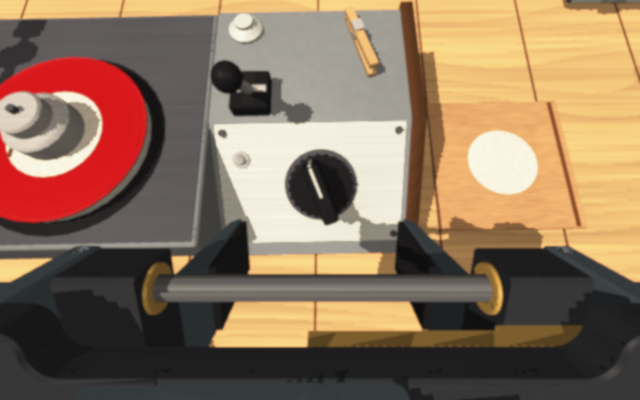

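```bash
python3 - <<'E'
from h import *
d=W(-.065,-.135,.062);c=cam("wrist");im=cv2.imread("pics/w1.png")
g=im.max(2);roi=np.zeros_like(g);cv2.circle(roi,(320,184),30,255,-1)
# skirt centre
dk=((g<70)*255).astype('uint8');dk[:140]=0;dk[215:]=0;dk[:,:270]=0;dk[:,370:]=0
cs,_=cv2.findContours(dk,0,2);cc=max(cs,key=cv2.contourArea);print("skirt",cv2.fitEllipse(cv2.convexHull(cc[cc[:,0,1]<195])))
ys,xs=np.where((g>110)&(roi>0)&(np.hypot(np.arange(640)[None]-320,np.arange(400)[:,None]-184)<30))
p=np.column_stack([xs,ys]).astype(np.float32);vx,vy,x0,y0=cv2.fitLine(p,2,0,.01,.01).ravel();print(len(p),vx,vy,x0,y0)
def pl(q,h):
    o,v=ray(c,q);return o+v*(np.dot(d+h*N-o,N)/np.dot(v,N))
s=robot.observe();A=R.from_rotvec(s["ee_rot"]).as_matrix()
for h in(.036,.042):
    a=pl((x0-10*vx,y0-10*vy),h);b=pl((x0+10*vx,y0+10*vy),h);u=A.T@(a-b);u/=np.linalg.norm(u);print("dir tool",u,"turn deg to align x across",np.degrees(np.arctan2(u[0],u[2])))
    ext=sorted([tuple(q) for q in p],key=lambda q:q[0]*vx+q[1]*vy);
    for q in(ext[0],ext[-1]):print(h,q,(A.T@(pl(q,h)-d-h*N))*1000)
print("skirt off mm",A.T@(pl((321,184),.006)-d)*1000)
cv2.imwrite("pics/c1.png",cv2.resize(im[140:240,260:390],None,fx=6,fy=6,interpolation=cv2.INTER_CUBIC))
E
```

```text
skirt ((321.6514587402344, 184.8753662109375), (62.11206817626953, 66.13501739501953), 104.67793273925781)
171 0.36119914 0.9324887 314.33334 180.75438
dir tool [-3.47307610e-01 -5.62937834e-04  9.37751090e-01] turn deg to align x across -20.322728046627663
0.036 (np.float32(309.0), np.float32(161.0)) [-9.93403715e+00 -1.82045655e-02  3.46966362e+01]
0.036 (np.float32(321.0), np.float32(198.0)) [ 1.44435372e+00  1.84025726e-03 -2.02444145e+00]
dir tool [-3.47307610e-01 -5.62937834e-04  9.37751090e-01] turn deg to align x across -20.322728046627628
0.042 (np.float32(309.0), np.float32(161.0)) [-9.67990853e+00 -1.82347452e-02  3.56658681e+01]
0.042 (np.float32(321.0), np.float32(198.0)) [ 1.45911529e+00  1.38839495e-03 -2.82708722e-01]
skirt off mm [ 1.3997856  -6.00006724  4.95811186]
```

View pics/c1.png

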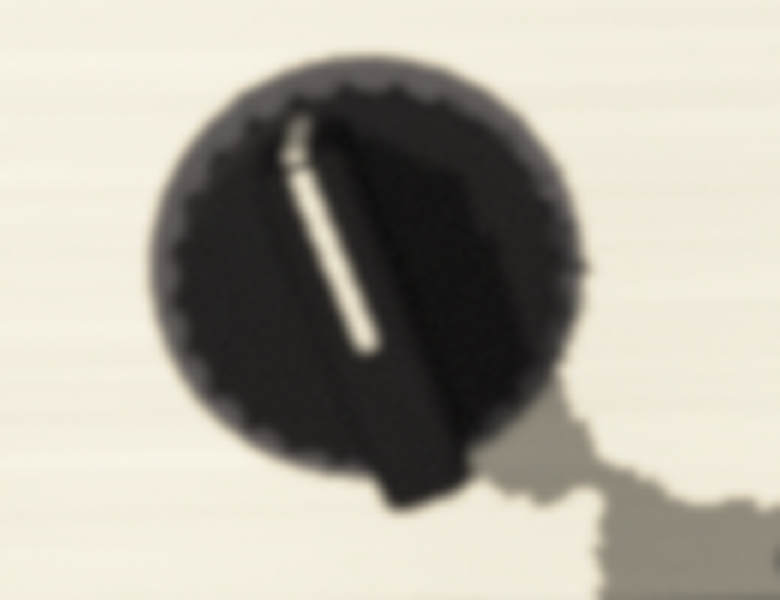

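```bash
python3 - <<'E'
from h import *
d=W(-.065,-.135,.062);c=cam("wrist");s=robot.observe();A=R.from_rotvec(s["ee_rot"]).as_matrix()
def pl(q,h):
    o,v=ray(c,q);return A.T@(o+v*(np.dot(d+h*N-o,N)/np.dot(v,N))-d)*1000
for h in(.036,.042,.046):
    a,b,e=[pl((260+x/6,140+y/6),h) for x,y in((293,158),(370,350),(432,488))]
    print(h,a,b,e,"len",np.linalg.norm(a-e),"mid",(a+e)/2,"ang",np.degrees(np.arctan2(a[0]-b[0],a[2]-b[2])),np.degrees(np.arctan2(a[0]-e[0],a[2]-e[2])))
print("TCP rel",A.T@(s["tool_pos"]-d)*1000)
E
```

```text
0.036 [-10.12690468 -36.01702073  29.55457445] [  2.13468647 -35.99746016  -2.37748171] [ 12.55455966 -35.98161699 -26.59499409] len 60.55760997075627 mid [  1.21382749 -35.99931886   1.47979018] ang -21.006291520192725 -21.996110384227485
0.042 [ -9.86263854 -42.01707284  30.63017525] [  2.14100569 -41.99792377  -0.63012669] [ 12.34167616 -41.98241388 -24.3381756 ] len 59.28366037572185 mid [  1.23951881 -41.99974336   3.14599983] ang -21.006291520192736 -21.996110384227475
0.046 [ -9.68646111 -46.01710758  31.34724246] [  2.1452185  -45.99823284   0.53477666] [ 12.19975382 -45.98294515 -22.83362993] len 58.43436064569869 mid [  1.25664635 -46.00002636   4.25680626] ang -21.006291520192825 -21.996110384227535
TCP rel [   1.83540171 -150.37850242    0.30429746]
```

Dial bar: index end at about (309,166), far end (332,221), skirt centre (321,185); bar turned about 21.5° anticlockwise from tool z. Going in to grip.

Emit:
{"api": "play_rows", "payload": {
  "increments": [
    [1,[-0.05,4,0.27],[0,-1.4,0]],
    [1,[-0.05,7,0.27],[0,-2.8,0]],
    [1,[-0.05,9.5,0.27],[0,-4.3,0]],
    [1,[-0.05,9.5,0.27],[0,-4.3,0]],
    [1,[-0.05,11,0.27],[0,-4.3,0]],
    [1,[-0.05,12.5,0.27],[0,-4.3,0]],
    [1,[-0.05,13.4,0.27],[0,-4.3,0]],
    [1,[-0.05,13.4,0.27],[0,-4.3,0]],
    [0.5,[-0.05,13.4,0.27],[0,-4.3,0]],
    [0.1,[-0.05,13.4,0.27],[0,-4.3,0]],
    [0.1,[-0.05,13.4,0.27],[0,-4.3,0]],
    [0.1,[-0.05,13.4,0.27],[0,-4.3,0]],
    [0.1,[-0.05,13.4,0.27],[0,-4.3,0]],
    [0.1,[-0.05,13.4,0.27],[0,-4.3,0]]
  ],
  "grip_force": 25
}}

```text
t: 2.95
tool_pos: [0.5419, -0.0884, 0.0776]
ee_rot: [-1.013, 0.501, -1.22]
wrist_force: [-0.6, -0.7, 0.8]
gripper_width: 0.505
```

```bash
cat > st.py <<'E'
from h import *
s=robot.observe();A=R.from_rotvec(s["ee_rot"]).as_matrix();d=W(-.065,-.135,.062)
z=A[:,2];B=np.column_stack([np.cross(-N,np.cross([0,-1,0],-N)),])
x0=np.array([0,-1,0.])-np.dot([0,-1,0],-N)*-N;x0/=np.linalg.norm(x0);z0=np.cross(x0,-N)
print("t",s["t"],"width",s["gripper_width"]*91,"yaw",np.degrees(np.arctan2(z@x0,z@z0)),"F tool",np.round(A.T@s["wrist_force"],1),"M tool",np.round(A.T@s["moment"],2),"rel",np.round(np.array([x0,-N,z0])@(s["tool_pos"]-d)*1000,1),"j",np.round(s["joints"],2))
E
python3 st.py
```

```text
t 2.95 width 45.91363826799938 yaw -21.415774392977806 F tool [ 0.6 -1.1 -0.3] M tool [-0.29  0.02  0.11] rel [  1.3 -16.5   3.1] j [-0.27  0.25  2.25  1.02  0.18 -0.05]
```

Emit:
{"api": "play_rows", "payload": {
  "increments": [
    [0.1,[0,0,0],[0,0,0]],
    [0.1,[0,0,0],[0,0,0]],
    [0.1,[0,0,0],[0,0,0]],
    [0.1,[0,0,0],[0,0,0]],
    [0.1,[0,0,0],[0,0,0]],
    [0.1,[0,0,0],[0,0,0]]
  ],
  "grip_force": 25
}}

```text
t: 3.55
tool_pos: [0.5414, -0.087, 0.0772]
ee_rot: [-1.012, 0.503, -1.217]
wrist_force: [-0.1, 5.1, 0.5]
gripper_width: 0.173
```

```bash
python3 st.py
```

```text
t 3.55 width 15.710094706722908 yaw -21.413948262432264 F tool [-4.7 -0.4  2. ] M tool [0.1  0.14 1.07] rel [ -0.1 -16.4   2.5] j [-0.27  0.25  2.25  1.02  0.18 -0.05]
```

Emit:
{"api": "play_rows", "payload": {
  "increments": [
    [0.1,[0,0,0],[0,-0.8,0]],
    [0.1,[0,0,0],[0,-1.6,0]],
    [0.1,[0,0,0],[0,-2.4,0]],
    [0.1,[0,0,0],[0,-3.2,0]],
    [0.1,[0,0,0],[0,-4,0]],
    [0.1,[0,0,0],[0,-4,0]]
  ]
}}

```text
t: 4.15
tool_pos: [0.5414, -0.0869, 0.0772]
ee_rot: [-1.193, 0.231, -1.013]
wrist_force: [0.1, 3.2, 0.3]
gripper_width: 0.175
```

```bash
python3 st.py
```

```text
t 4.15 width 15.902693443808616 yaw -41.271368343844784 F tool [-2.2 -0.2  2.4] M tool [0.1  0.47 0.49] rel [ -0.2 -16.4   2.4] j [-0.27  0.25  2.26  1.02  0.18 -0.4 ]
```

Emit:
{"api": "play_rows", "payload": {
  "increments": [
    [0.1,[0,0,0],[0,-0.5,0]],
    [0.1,[0,0,0],[0,-1,0]],
    [0.1,[0,0,0],[0,-1,0]]
  ]
}}

```text
t: 4.45
tool_pos: [0.5412, -0.087, 0.0771]
ee_rot: [-1.232, 0.167, -0.962]
wrist_force: [-0.5, 2.7, 1.0]
gripper_width: 0.198
```

```bash
python3 st.py
```

```text
t 4.45 width 17.98674300507269 yaw -45.95769464397906 F tool [-1.8 -1.1  2. ] M tool [-0.01  1.11  0.58] rel [ -0.1 -16.4   2.3] j [-0.27  0.25  2.26  1.02  0.18 -0.48]
```

Emit:
{"api": "play_rows", "payload": {
  "increments": [
    [0.1,[0,0,0],[0,0.9,0]],
    [0.1,[0,0,0],[0,0.9,0]],
    [0.1,[0,0,0],[0,0.9,0]],
    [0.8,[0,0,0],[0,0.9,0]],
    [0.8,[0,0,0],[0,0.9,0]],
    [0.8,[0,0,0],[0,0.9,0]],
    [0.8,[0,0,0],[0,0.9,0]],
    [0.8,[0,-2,0],[0,0.9,0]],
    [0.8,[0,-5,0],[0,0.9,0]],
    [0.8,[0,-9,0],[0,2.5,0]],
    [0.8,[0,-13,0],[0,4,0]],
    [0.8,[0,-15,0],[0,5.5,0]],
    [0.8,[0,-15,0],[0,7,0]],
    [0.8,[0,-15,0],[0,9,0]]
  ]
}}

```text
t: 5.85
tool_pos: [0.4619, -0.0889, 0.206]
ee_rot: [-0.806, 0.763, -1.398]
wrist_force: [0.3, 0.2, -0.4]
gripper_width: 0.803
```

```bash
python3 st.py; python3 - <<'E'
from h import *
c=cam("wrist");s=robot.observe();im=robot.capture("wrist");cv2.imwrite("pics/w2.png",im)
d=W(-.065,-.135,.062);p=proj(c,d+.03*N).astype(int);print(p)
x,y=p[0]-75,p[1]-60;print(x,y)
a=cv2.resize(im[y:y+110,x:x+150],(800,587));cv2.imwrite("pics/c2.png",a)
g=im.max(2);yy,xx=np.where((g>110)&(np.hypot(np.arange(640)[None]-p[0],np.arange(400)[:,None]-p[1])<24))
q=np.column_stack([xx,yy]).astype(np.float32);v=cv2.fitLine(q,2,0,.01,.01).ravel();print(len(q),v)
A=R.from_rotvec(s["ee_rot"]).as_matrix()
def pl(q):
    o,w=ray(c,q);return o+w*(np.dot(d+.04*N-o,N)/np.dot(w,N))
x0=np.array([0,-1,0.])-np.dot([0,-1,0],-N)*-N;x0/=np.linalg.norm(x0);z0=np.cross(x0,-N)
u=pl(v[2:]-v[:2]*8)-pl(v[2:]+v[:2]*8);print("bar yaw",np.degrees(np.arctan2(u@x0,u@z0)))
go([.52,.25,.33],[0,0,-1],[0,-1,0])
E
```

```text
t 5.85 width 73.1177370152774 yaw -2.0555684935806586 F tool [-0.2  0.5  0. ] M tool [-0.27  0.02  0.06] rel [   0.6 -167.8    3.3] j [-0.35 -0.07  2.2   0.39  0.52  0.89]
[320 192]
245 132
131 [  0.52835774   0.84902185 313.35876    185.51909   ]
bar yaw -32.86933072256811
row [-33.56, -7.17, 12.61] [-6.41, 0.38, -0.0] joints [-0.35, -0.07, 2.2, 0.39, 0.52, 0.89] t 5.9
```

View pics/c2.png

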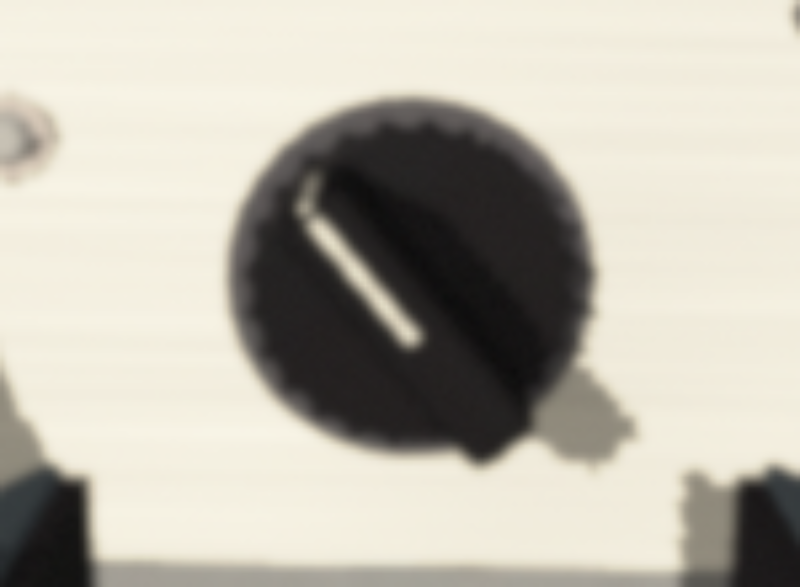

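Dial now sits with the index line about 19° further anticlockwise (crop (313,217)→(413,340)), at the stop. On to the brush handle.

Emit:
{"api": "play_rows", "payload": {
  "increments": [
    [0.5,[-6,-6,3],[-1.5,0,0]],
    [0.3,[-12,-7,5],[-3,0.1,0]],
    [0,[-20,-7.2,8],[-4.5,0.2,0]],
    [0,[-28,-7.2,11],[-6.4,0.4,0]],
    [0,[-33.5,-7.2,12.6],[-6.4,0.4,0]],
    [0,[-33.5,-7.2,12.6],[-6.4,0.4,0]],
    [0,[-33.5,-7.2,12.6],[-6.4,0.4,0]],
    [0,[-33.5,-7.2,12.6],[-6.4,0.4,0]],
    [0,[-33.5,-7.2,12.6],[-6.4,0.4,0]],
    [0,[-33.5,-7.2,12.6],[-6.4,0.4,0]],
    [0,[-33.5,-7.2,12.6],[-6.4,0.4,0]]
  ]
}}

```text
t: 7.0
tool_pos: [0.5194, 0.2484, 0.3296]
ee_rot: [-1.21, 1.21, -1.21]
wrist_force: [0.4, -0.0, -0.5]
gripper_width: 0.005
```

```bash
python3 - <<'E'
from h import *
s=robot.observe();c=cam("wrist",s);im=robot.capture("wrist");cv2.imwrite("pics/w3.png",im)
print(s["t"],s["tool_pos"],np.round(s["joints"],2),s["gripper_width"]);print(proj(c,[.506,.312,.21]),proj(c,[.506,.312,.15]),proj(c,W(.065,.245,.18)))
E
```

```text
7.0 [0.51940202 0.24838106 0.32960392] [ 0.43  0.27  1.34 -0.    1.52  2.  ] 0.00489554772346278
[258.7296131  206.85288857] [268.73599079 191.5630744 ] [272.35237244  31.25149808]
```

View pics/w3.png

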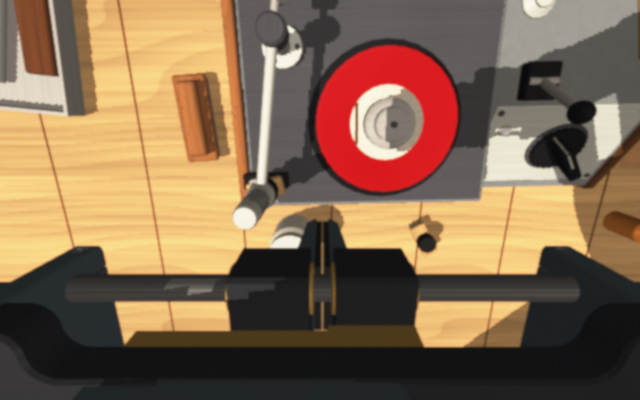

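```bash
python3 - <<'E'
from h import *
w=cam("wrist");t=cam("top");sd=cam("side")
print(tri(w,(246,217),t,(235.2,221.5)),tri(w,(246,217),sd,(285,259)))
P=W(.065,.245,0);
for z in(.2,.21,.22,.23,.24):
    X=plane(w,(246,217),z);print(z,X,np.hypot(*(X-P)[:2]),np.degrees(np.arctan2(*(X-P)[[1,0]])))
for z in (.15,.16,.17): X=plane(w,(262,187),z);print("ferr",z,X,np.hypot(*(X-P)[:2]))
E
```

```text
(array([0.50875493, 0.313283  , 0.24792049]), [np.float64(0.001948878258286469), np.float64(0.0019488782582863925)]) (array([0.50642102, 0.31549585, 0.24371026]), [np.float64(0.0012379391335169852), np.float64(0.0012379391335169472)])
0.2 [0.49151908 0.32816288 0.2       ] 0.18382452591277107 169.5899744364304
0.21 [0.49511604 0.32547722 0.21      ] 0.17981252356845817 170.224567439413
0.22 [0.498713   0.32279156 0.22      ] 0.17582358421358704 170.88803918273396
0.23 [0.50230996 0.3201059  0.23      ] 0.17185931376570787 171.5822161718214
0.24 [0.50590692 0.31742024 0.24      ] 0.16792145937604414 172.30906177225123
ferr 0.15 [0.51174093 0.31954863 0.15      ] 0.1624504870879794
ferr 0.16 [0.51424897 0.3174912  0.16      ] 0.15966835939702315
ferr 0.17 [0.51675702 0.31543376 0.17      ] 0.15690397023409894
```

Emit:
{"api": "play_rows", "payload": {
  "increments": [
    [0,[-4,0,-0.3],[0,0.7,0]],
    [0,[-8,0,-0.5],[0,1.4,0]],
    [0,[-11.2,0,-0.6],[0,1.4,0]],
    [0,[-11.2,2,-0.6],[0,1.4,0]],
    [0,[-11.2,6,-0.6],[0,1.4,0]],
    [0,[-11.2,9.5,-0.6],[0,1.4,0]],
    [0,[-11.2,12.5,-0.6],[0,1.4,0]],
    [0,[-11.2,12.5,-0.6],[0,1.4,0]]
  ]
}}

```text
t: 7.85
tool_pos: [0.5113, 0.3567, 0.2002]
ee_rot: [-1.159, 1.304, -1.302]
wrist_force: [0.1, 0.0, -0.7]
gripper_width: 0.006
```

```bash
python3 - <<'E'
from h import *
P=W(.065,.245,0)
s=robot.observe();print(s["t"],s["tool_pos"],s["wrist_force"],np.round(s["joints"],2))
for a in list(range(0,41,5))+[41]:
    f=np.radians(172.7+a);i=np.array([-np.sin(f),np.cos(f),0])
    p=P+.165*np.array([np.cos(f),np.sin(f),0])-i*.0255;p[2]=.205;print(a,end=" ");go(p,[0,0,-1],i)
E
```

```text
7.85 [0.51127471 0.35670237 0.20023943] [ 0.06259471  0.0171106  -0.66007215] [ 0.59  0.41  1.46 -0.    1.28  2.29]
0 row [1.53, -0.47, 0.25] [0.09, 0.02, 0.08] joints [0.59, 0.41, 1.46, -0.0, 1.28, 2.29] t 7.85
5 row [2.98, -0.45, 0.09] [0.1, -0.98, 0.08] joints [0.59, 0.41, 1.46, -0.0, 1.28, 2.29] t 7.85
10 row [4.44, -0.44, 0.05] [0.1, -1.98, 0.08] joints [0.59, 0.41, 1.46, -0.0, 1.28, 2.29] t 7.85
15 row [5.89, -0.43, 0.14] [0.1, -2.98, 0.07] joints [0.59, 0.41, 1.46, -0.0, 1.28, 2.29] t 7.85
20 row [7.33, -0.42, 0.36] [0.11, -3.98, 0.07] joints [0.59, 0.41, 1.46, -0.0, 1.28, 2.29] t 7.85
25 row [8.75, -0.42, 0.7] [0.11, -4.98, 0.06] joints [0.59, 0.41, 1.46, -0.0, 1.28, 2.29] t 7.85
30 row [10.13, -0.41, 1.17] [0.11, -5.98, 0.06] joints [0.59, 0.41, 1.46, -0.0, 1.28, 2.29] t 7.85
35 row [11.46, -0.41, 1.75] [0.12, -6.98, 0.05] joints [0.59, 0.41, 1.46, -0.0, 1.28, 2.29] t 7.85
40 row [12.74, -0.4, 2.45] [0.12, -7.98, 0.05] joints [0.59, 0.41, 1.46, -0.0, 1.28, 2.29] t 7.85
41 row [12.99, -0.4, 2.6] [0.12, -8.18, 0.05] joints [0.59, 0.41, 1.46, -0.0, 1.28, 2.29] t 7.85
```

Emit:
{"api": "play_rows", "payload": {
  "increments": [
    [0,[0.8,-0.4,0.25],[0.1,0,0.1]],
    [0,[1.5,-0.4,0.2],[0.1,0,0.1]],
    [0,[2.2,-0.4,0.2],[0.1,-0.5,0.1]],
    [0,[3,-0.4,0.1],[0.1,-1,0.1]],
    [0,[3.7,-0.4,0.1],[0.1,-1.5,0.1]],
    [0,[4.4,-0.4,0.05],[0.1,-2,0.1]],
    [0,[5.2,-0.4,0.1],[0.1,-2.5,0.1]],
    [0,[5.9,-0.4,0.15],[0.1,-3,0.1]],
    [0,[6.6,-0.4,0.25],[0.1,-3.5,0.1]],
    [0,[7.3,-0.4,0.35],[0.1,-4,0.1]],
    [0,[8,-0.4,0.5],[0.1,-4.5,0.1]],
    [0,[8.7,-0.4,0.7],[0.1,-5,0.1]],
    [0,[9.4,-0.4,0.95],[0.1,-5.5,0.1]],
    [0,[10.1,-0.4,1.2],[0.1,-6,0.1]],
    [0,[10.8,-0.4,1.45],[0.1,-6.5,0.1]],
    [0,[11.5,-0.4,1.75],[0.1,-7,0.1]],
    [0,[12.1,-0.4,2.1],[0.1,-7.5,0.1]],
    [0,[12.4,-0.4,2.25],[0.1,-7.7,0.1]],
    [0,[12.4,-0.4,2.25],[0.1,-7.7,0.1]]
  ]
}}

```text
t: 9.75
tool_pos: [0.5183, 0.2312, 0.2069]
ee_rot: [-1.413, 0.801, -0.795]
wrist_force: [-2.5, 2.5, 2.0]
gripper_width: 0.01
```

```bash
cat > st2.py <<'E'
from h import *
P=W(.065,.245,0);s=robot.observe();A=R.from_rotvec(s["ee_rot"]).as_matrix()
h=s["tool_pos"]+A[:,0]*.0255;v=(h-P)[:2];print(s["t"],s["tool_pos"],"F tool",np.round(A.T@s["wrist_force"],1),"handle if touching",h,"r",np.hypot(*v),"ang",np.degrees(np.arctan2(v[1],v[0]))%360)
E
python3 st2.py
```

```text
9.75 [0.5183044  0.23124357 0.20691714] F tool [-3.4 -1.9 -0.9] handle if touching [0.53152635 0.20943976 0.20676281] r 0.16472339235153588 ang 211.2717905661222
```

Emit:
{"api": "play_rows", "payload": {
  "increments": [
    [0,[0.2,0,0.08],[0,-0.15,0]],
    [0,[0.4,0,0.15],[0,-0.3,0]],
    [0,[0.4,0,0.15],[0,-0.3,0]]
  ]
}}

```text
t: 10.05
tool_pos: [0.519, 0.23, 0.2073]
ee_rot: [-1.421, 0.786, -0.771]
wrist_force: [-7.9, 5.5, 3.2]
gripper_width: 0.005
```

```bash
python3 st2.py
```

```text
10.05 [0.51900309 0.23000035 0.20728932] F tool [-9.  -3.1 -3.6] handle if touching [0.53278844 0.20854963 0.20700447] r 0.16411284188264616 ang 211.76613880913868
```

Emit:
{"api": "play_rows", "payload": {
  "increments": [
    [0,[-1,0,0],[0,0,0]],
    [0,[-3,0,0],[0,0,0]],
    [0,[-3,-4,0],[0,0,0]],
    [0,[-3,-9,0],[0,0,0]],
    [0,[-3,-13,0],[0,3,0]],
    [0,[-3,-13,0],[0,5,0]],
    [0,[-3,-13,0],[0,6.5,0]],
    [0,[-3,-13,0],[0,6.5,0]]
  ]
}}

```text
t: 10.85
tool_pos: [0.504, 0.2538, 0.3382]
ee_rot: [-1.205, 1.217, -1.202]
wrist_force: [-0.1, 0.1, 0.4]
gripper_width: 0.006
```

```bash
python3 - <<'E'
from h import *
s=robot.observe();c=cam("wrist",s);im=robot.capture("wrist");cv2.imwrite("pics/w4.png",im)
print(s["t"],s["tool_pos"],np.round(s["joints"],2));P=W(.065,.245,.245)
for a in(207.8,211.7,213.7):
    f=np.radians(a);print(a,proj(c,P+.165*np.array([np.cos(f),np.sin(f),0])),proj(c,P+[0,0,-.065]+.165*np.array([np.cos(f),np.sin(f),0])))
for n in("top",):cv2.imwrite("pics/t4.png",robot.capture(n))
d=W(-.065,-.135,.062);go(d+.10*N,-N,[0,-1,0])
E
```

```text
10.85 [0.50397978 0.25377297 0.3382383 ] [0.44 0.25 1.35 0.01 1.54 2.01]
207.8 [362.20838824 177.56622392] [355.1794676  164.78899552]
211.7 [373.40140962 171.44007002] [364.22410398 159.75395532]
213.7 [379.03841224 167.98575449] [368.7681263  156.92029351]
row [34.32, 18.81, -0.94] [6.45, -0.01, -0.02] joints [0.44, 0.25, 1.35, 0.01, 1.54, 2.01] t 10.95
```

View pics/w4.png

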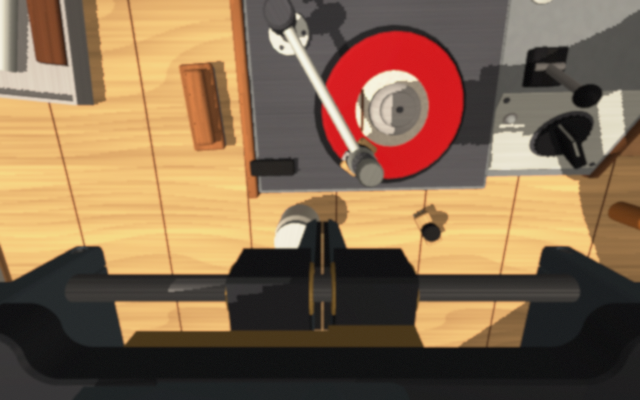

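Handle top now at (370,172), arm over the record, ~39° swung from parked and stopped hard under push, so at the inner stop; the lever (590,95) and small things look undisturbed. Back to the dial.

```bash
cat >> h.py <<'E'
D=W(-.065,-.135,.062);X0=np.array([0,-1,0.])-np.dot([0,-1,0],-N)*-N;X0/=np.linalg.norm(X0);Z0=np.cross(X0,-N)
def dial(h,yaw,dx=-.0001,dz=.0024):
    a=np.radians(yaw);z=np.sin(a)*X0+np.cos(a)*Z0;go(D+dx*X0+dz*Z0+h*N,-N,np.cross(-N,z))
E
python3 - <<'E'
from h import *
dial(.13,-41)
s=robot.observe();c=cam("wrist",s)
for z in(.242,.248):
    X=plane(c,(370,172),z)-W(.065,.245,0);print(np.hypot(*X[:2]),np.degrees(np.arctan2(X[1],X[0]))%360)
E
```

```text
row [34.3, 16.15, -2.34] [6.16, -7.98, -2.33] joints [0.44, 0.25, 1.35, 0.01, 1.54, 2.01] t 10.95
0.16443016792110052 210.68857470724035
0.1629148877005607 210.62711389027024
```

Emit:
{"api": "play_rows", "payload": {
  "increments": [
    [0.6,[5,0,-0.3],[0,-0.5,0]],
    [0.6,[10,0,-0.6],[1,-1.8,-0.5]],
    [0.6,[15,2,-1],[2.2,-3,-0.9]],
    [0.6,[20,5,-1.4],[3.5,-4.3,-1.3]],
    [0.6,[25,9,-1.8],[4.8,-5.6,-1.8]],
    [0.6,[30,13,-2.1],[5.5,-7,-2.1]],
    [0.6,[34.3,16.1,-2.3],[6.16,-7.98,-2.33]],
    [0.6,[34.3,16.1,-2.3],[6.16,-7.98,-2.33]],
    [0.6,[34.3,16.1,-2.3],[6.16,-7.98,-2.33]],
    [0.6,[34.3,16.1,-2.3],[6.16,-7.98,-2.33]],
    [0.6,[34.3,16.1,-2.3],[6.16,-7.98,-2.33]],
    [0.6,[34.3,16.1,-2.3],[6.16,-7.98,-2.33]]
  ]
}}

```text
t: 12.15
tool_pos: [0.4816, -0.0883, 0.174]
ee_rot: [-1.193, 0.234, -1.018]
wrist_force: [0.7, 0.1, 0.7]
gripper_width: 0.598
```

```bash
python3 st.py; python3 -c "
from h import *
dial(.0165,-41)"
```

```text
t 12.15 width 54.44815577010165 yaw -41.01444429199281 F tool [ 0.6 -0.2  0.7] M tool [-0.22 -0.01  0.13] rel [   0.3 -130.2    3. ] j [-0.33  0.    2.22  0.44  0.42  0.17]
row [-0.08, 11.37, -0.01] [0.01, 0.0, 0.0] joints [-0.33, 0.0, 2.22, 0.44, 0.42, 0.17] t 12.15
```

Emit:
{"api": "play_rows", "payload": {
  "increments": [
    [0.6,[-0.1,4,0],[0,0,0]],
    [0.6,[-0.1,8,0],[0,0,0]],
    [0.6,[-0.1,10,0],[0,0,0]],
    [0.6,[-0.1,11.4,0],[0,0,0]],
    [0.6,[-0.1,11.4,0],[0,0,0]],
    [0.1,[-0.1,11.4,0],[0,0,0]],
    [0.1,[-0.1,11.4,0],[0,0,0]],
    [0.1,[-0.1,11.4,0],[0,0,0]],
    [0.1,[-0.1,11.4,0],[0,0,0]],
    [0.1,[-0.1,11.4,0],[0,0,0]],
    [0.1,[-0.1,11.4,0],[0,0,0]],
    [0.1,[-0.1,11.4,0],[0,0,0]],
    [0.1,[-0.1,11.4,0],[0,0,0]]
  ],
  "grip_force": 25
}}

```text
t: 13.45
tool_pos: [0.5413, -0.0868, 0.0774]
ee_rot: [-1.193, 0.233, -1.019]
wrist_force: [-3.3, -0.1, 5.8]
gripper_width: 0.176
```

```bash
python3 st.py
```

```text
t 13.45 width 16.024026620528566 yaw -41.013282586886206 F tool [ 0.2 -6.7  0.1] M tool [-0.23 -0.05  0.32] rel [ -0.3 -16.6   2.5] j [-0.27  0.25  2.26  1.02  0.18 -0.39]
```

Emit:
{"api": "play_rows", "payload": {
  "increments": [
    [0.1,[0,0,0],[0,1,0]],
    [0.1,[0,0,0],[0,2,0]],
    [0.1,[0,0,0],[0,3,0]],
    [0.1,[0,0,0],[0,4,0]],
    [0.1,[0,0,0],[0,5,0]],
    [0.1,[0,0,0],[0,6,0]],
    [0.1,[0,0,0],[0,7,0]],
    [0.1,[0,0,0],[0,8,0]],
    [0.1,[0,0,0],[0,9,0]],
    [0.1,[0,0,0],[0,10,0]],
    [0.1,[0,0,0],[0,11,0]],
    [0.1,[0,0,0],[0,12,0]],
    [0.1,[0,0,0],[0,13,0]],
    [0.1,[0,0,0],[0,14,0]],
    [0.1,[0,0,0],[0,15,0]],
    [0.1,[0,0,0],[0,15.5,0]],
    [0.1,[0,0,0],[0,16,0]],
    [0.1,[0,0,0],[0,16,0]]
  ]
}}

```text
t: 15.25
tool_pos: [0.5413, -0.0873, 0.0774]
ee_rot: [-0.285, 1.301, -1.704]
wrist_force: [-2.4, -3.1, 2.0]
gripper_width: 0.177
```

```bash
python3 st.py
```

```text
t 15.25 width 16.099686336396513 yaw 39.00162347113295 F tool [ 3.  -3.   1.2] M tool [-0.41  0.09 -0.47] rel [  0.3 -16.6   2.5] j [-0.27  0.25  2.26  1.02  0.17  1.  ]
```

Emit:
{"api": "play_rows", "payload": {
  "increments": [
    [0.7,[0,0,0],[0,0,0]],
    [0.7,[0,0,0],[0,0,0]],
    [0.7,[0,0,0],[0,0,0]],
    [0.7,[0,0,0],[0,0,0]],
    [0.7,[0,-2,0],[0,0,0]],
    [0.7,[0,-5,0],[0,0,0]],
    [0.7,[0,-9,0],[0,-1.5,0]],
    [0.7,[0,-13,0],[0,-3,0]],
    [0.7,[0,-15,0],[0,-4.5,0]],
    [0.7,[0,-15,0],[0,-6,0]],
    [0.7,[0,-15,0],[0,-7.8,0]],
    [0.7,[0,-15,0],[0,-7.8,0]]
  ]
}}

```text
t: 16.45
tool_pos: [0.4615, -0.0882, 0.2049]
ee_rot: [-0.785, 0.79, -1.418]
wrist_force: [0.9, 0.1, -0.2]
gripper_width: 0.698
```

```bash
python3 st.py; python3 - <<'E'
from h import *
s=robot.observe();c=cam("wrist",s);im=robot.capture("wrist");cv2.imwrite("pics/w5.png",im)
p=proj(c,D+.03*N);print(p)
L=W(-.016,-.065,.181);print("lever",L,proj(c,L))
a=np.hstack([cv2.resize(im[130:240,245:395],(600,440))]);b=cv2.resize(im[30:230,150:400],(500,400))
b=cv2.copyMakeBorder(b,0,40,0,0,0);cv2.imwrite("pics/c5.png",cv2.resize(np.hstack([a,b]),None,fx=.72,fy=.72))
E
```

```text
t 16.45 width 63.4914783236806 yaw -0.018057809008891538 F tool [-0.1  0.7  0.7] M tool [-0.31  0.05  0.03] rel [-1.00e-01 -1.67e+02  2.40e+00] j [-0.35 -0.07  2.2   0.38  0.52  0.93]
[321.24606592 192.17674311]
lever [ 0.59597676 -0.01623268  0.181     ] [234.00056082  84.09176506]
```

View pics/c5.png

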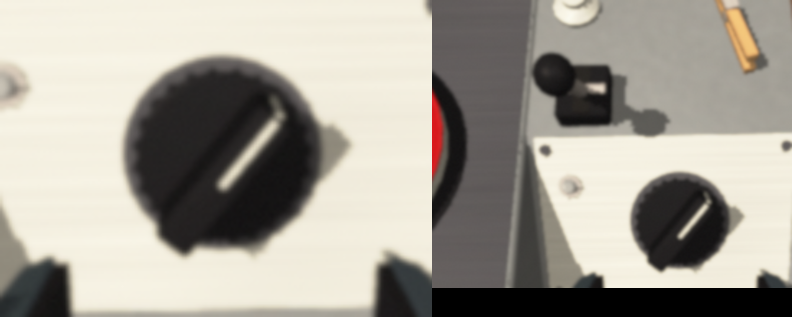

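```bash
python3 - <<'E'
from h import *
c=cam("wrist")
def pl(q):
    o,w=ray(c,q);return o+w*(np.dot(D+.04*N-o,N)/np.dot(w,N))
u=pl((342.2,172.4))-pl((321.4,196));print("bar yaw",np.degrees(np.arctan2(u@X0,u@Z0)))
go([.540,-.016,.235],[0,0,-1],[0,-1,0]);go([.540,-.016,.175],[0,0,-1],[0,-1,0])
E
```

```text
bar yaw 40.49777121804783
row [-7.22, 1.62, 8.24] [-6.4, -0.01, -0.07] joints [-0.35, -0.07, 2.2, 0.38, 0.52, 0.94] t 16.5
row [-7.19, 6.71, 5.06] [-6.4, -0.01, -0.07] joints [-0.35, -0.07, 2.2, 0.38, 0.52, 0.94] t 16.5
```

The index line now runs at +40.5° (crop (220,190)→(280,122)), 80° or so from the stop: fourth notch. The lever ball is at about (234,82) px, 2 px from the prediction. Going to the lever.

Emit:
{"api": "play_rows", "payload": {
  "increments": [
    [0,[-2,0,2],[-1.6,0,0]],
    [0,[-4,0.5,4],[-3.2,0,0]],
    [0,[-6,1,6],[-4.8,0,0]],
    [0,[-7.2,1.6,8.2],[-6.4,0,-0.1]],
    [0,[-7.2,1.6,8.2],[-6.4,0,-0.1]],
    [0,[-7.2,1.6,8.2],[-6.4,0,-0.1]],
    [0,[-7.2,1.6,8.2],[-6.4,0,-0.1]],
    [0,[-7.2,1.6,8.2],[-6.4,0,-0.1]],
    [0,[-7.2,4,6.7],[-6.4,0,-0.1]],
    [0,[-7.2,6.7,5.05],[-6.4,0,-0.1]],
    [0,[-7.2,6.7,5.05],[-6.4,0,-0.1]],
    [0,[-7.2,6.7,5.05],[-6.4,0,-0.1]]
  ]
}}

```text
t: 17.7
tool_pos: [0.5391, -0.0162, 0.1761]
ee_rot: [-1.209, 1.209, -1.213]
wrist_force: [1.4, 0.3, 0.2]
gripper_width: 0.005
```

```bash
python3 -c "
from h import *
s=robot.observe();print(s['t'],s['tool_pos'],s['wrist_force'],s['gripper_width'])
go([.64,-.016,.175],[0,0,-1],[0,-1,0])"
```

```text
17.7 [ 0.53911522 -0.01623688  0.17612725] [1.43707191 0.25146731 0.21676033] 0.0050446281282952405
row [-0.05, 0.12, 10.09] [-0.01, -0.02, 0.02] joints [-0.05, 0.29, 1.71, -0.0, 1.14, 1.52] t 17.7
```

Emit:
{"api": "play_rows", "payload": {
  "increments": [
    [0,[0,0,1],[0,0,0]],
    [0,[0,0,2],[0,0,0]],
    [0,[0,0,3],[0,0,0]],
    [0,[0,0,4],[0,0,0]],
    [0,[0,0,5],[0,0,0]],
    [0,[0,0,6],[0,0,0]],
    [0,[0,0,7],[0,0,0]],
    [0,[0,0,8],[0,0,0]],
    [0,[0,0,9],[0,0,0]],
    [0,[0,0,9.8],[0,0,0]],
    [0,[0,0,9.8],[0,0,0]]
  ]
}}

```text
t: 18.8
tool_pos: [0.6384, -0.0166, 0.1758]
ee_rot: [-1.208, 1.208, -1.213]
wrist_force: [0.4, -0.9, -0.5]
gripper_width: 0.004
```

```bash
python3 -c "
from h import *
s=robot.observe();print(s['t'],s['tool_pos'],s['wrist_force'],s['gripper_width'])"
```

```text
18.8 [ 0.63842205 -0.01657986  0.17581986] [ 0.40027707 -0.92591911 -0.50291592] 0.0037189338528910046
```

Emit:
{"api": "play_rows", "payload": {
  "increments": [
    [0,[0,0,0.3],[0,0,0]],
    [0,[0,0,0.6],[0,0,0]],
    [0,[0,0,0.6],[0,0,0]]
  ]
}}

```text
t: 19.1
tool_pos: [0.6411, -0.0166, 0.1757]
ee_rot: [-1.214, 1.214, -1.209]
wrist_force: [-7.6, -1.2, 3.8]
gripper_width: 0.004
```

```bash
python3 -c "
from h import *
s=robot.observe();print(s['t'],s['tool_pos'],s['wrist_force'],s['gripper_width']);c=cam('wrist',s)
im=robot.capture('wrist');cv2.imwrite('pics/w6.png',im)
print(proj(c,W(.056,-.065,.181)))"
```

```text
19.1 [ 0.64110718 -0.01662034  0.17567537] [-7.5545803  -1.17836489  3.83779049] 0.004350670600000271
[318.42146607 206.97911803]
```

View pics/w6.png

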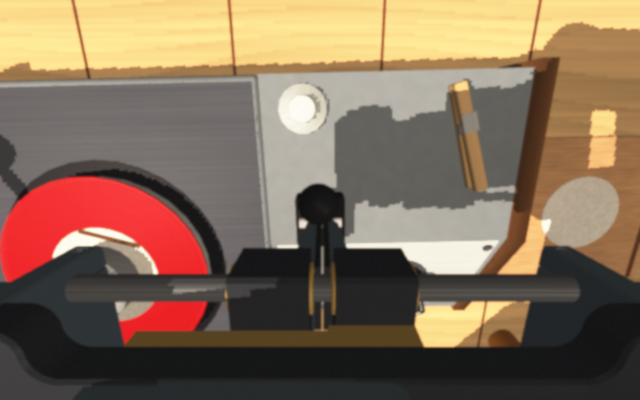

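The ball is at (319,204), where a fully thrown lever should put it, with 7.6 N against the stop. Backing off.

Emit:
{"api": "play_rows", "payload": {
  "increments": [
    [0,[0,0,-1],[0,0,0]],
    [0,[0,0,-3],[0,0,0]],
    [0,[0,-3,-3],[0,0,0]],
    [0,[0,-7,-4],[0,0,0]],
    [0,[0,-12,-8],[0,0,0]],
    [0,[0,-16,-12],[0,0,0]],
    [0,[0,-16,-14],[0,0,0]],
    [0,[0,-16,-14],[0,0,0]],
    [0,[0,-16,-14],[0,0,0]]
  ]
}}

```text
t: 20.05
tool_pos: [0.5018, -0.016, 0.3374]
ee_rot: [-1.212, 1.211, -1.212]
wrist_force: [-0.3, -0.3, -0.8]
gripper_width: 0.004
```

```bash
python3 - <<'E'
from h import *
s=robot.observe();c=cam("wrist",s);im=robot.capture("wrist")
k=[robot.capture("wrist") for _ in range(3)][-1]
df=cv2.absdiff(im,k).max(2);print("changed px",(df>40).sum(),s["t"],s["tool_pos"],s["wrist_force"])
print("dial",proj(c,D+.04*N),"lever over",proj(c,W(.056,-.065,.181)),"handle",proj(c,[.532,.209,.236]))
cv2.imwrite("pics/w7.png",k)
E
```

```text
changed px 4085 20.05 [ 0.50179575 -0.01604865  0.33744689] [-0.29287824 -0.31652963 -0.79890186]
dial [373.19577381 152.20586931] lever over [319.64467662  17.25213405] handle [ 75.02086435 168.1368545 ]
```

View pics/w7.png

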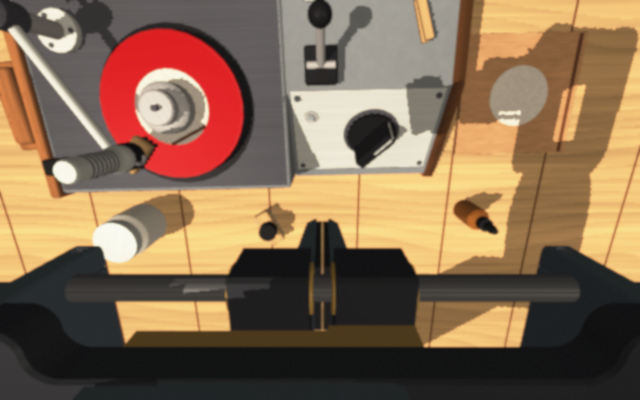

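```bash
python3 - <<'E'
from h import *
s=robot.observe();c=cam("wrist",s)
for z in(.236,.244):
    X=plane(c,(66,172),z)-W(.065,.245,0);print(z,np.hypot(*X[:2]),np.degrees(np.arctan2(X[1],X[0]))%360)
a=robot.capture("top");b=robot.capture("top");cv2.imwrite("pics/t7.png",a)
t0=cv2.imread("pics/top0.png");t4=cv2.imread("pics/t4.png")
f=lambda i:cv2.resize(i[140:285,195:470],None,fx=2.1,fy=2.0)
cv2.imwrite("pics/cmp.png",np.vstack([f(t4),f(a)]))
E
```

```text
0.236 0.16347980317753796 208.7976341066496
0.244 0.16551424114973165 211.1635230326667
```

View pics/cmp.png

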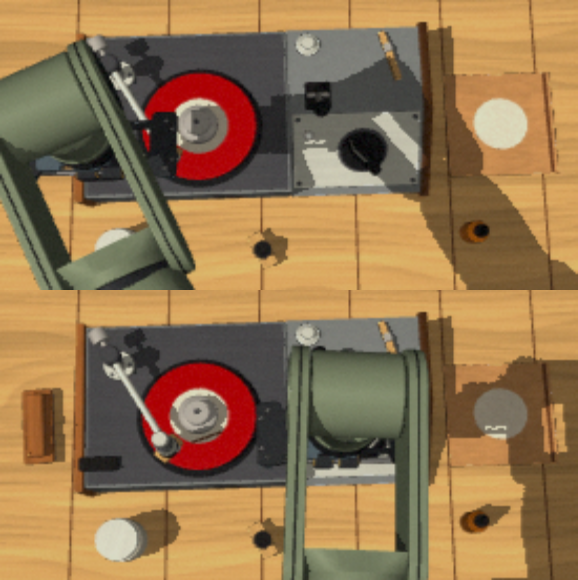

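```bash
python3 -c "
from h import *
print(robot.hand_in(), robot.observe()['t'])"
```

```text
the job is handed in; nothing more can be done
the job is handed in; nothing more can be done
```

The job is done and handed in at about 20 s. I turned the dial back to its stop, which was one click from where it started. I then swung the raised arm in to its inner stop, turned the dial 80° (four clicks) clockwise and threw the lever fully over. After that I let go and backed the gripper clear.

**Last checks:**
- **Dial:** the index line reads about +40.5°, against a stop at about -40 to -41°. That puts it in the fourth notch.
- **Lever:** it came up against its stop with 7.6 N. The ball was at the predicted fully thrown position.
- **Record:** successive pictures differ clearly, so it looks to be turning. I did not measure its speed.
- **Loose things:** the jar and the others appear undisturbed in the final top view. The gripper is empty and clear of everything.

**One disagreement:** by picture the arm swung about 38.5–39°, not the nominal 41°. It did stop firmly, with the push force rising to 9 N at the handle, so I took that as the inner stop. The measured swing is still within tolerance, and the difference is about the size of my measuring error for the parked position.

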